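# Turn the leaf of a glaze sample book and latch it

## Robot

A 6-joint arm with a two-finger parallel gripper is mounted at the origin on the work surface. World frame = base frame: x ahead of the robot, y to its left, z up, the work surface at z = 0. Lengths are in m, angles in rad, forces in N, time in s.
With the tool pointing down it reaches from about 0.35 to 0.8 m from the base axis. Payload 7.3 kg.
Tool frame: the origin (TCP) lies at the very end of the fingers, on their centre line; the grasp point (between the pads) lies 19 mm behind it (grip_point_offset is the distance from the TCP to the grasp point, in m); z points along the fingers, y is the line along which they close (so a half turn about z gives the same grasp; the last joint's range is limited). The gripper opens to 85 mm and grips with 20 to 120 N. Pads are 22 mm wide; open, the fingers measure 114 mm over their backs; the gripper's body (76 mm by 85 mm) begins 54 mm behind the grasp point. The pads swing forward as they close: fully open they stand 13 mm farther back than shut.
Start: joints at [-0.146, 0.342, 1.524, -0, 1.275, -0.146], TCP at [0.525, 0, 0.231] pointing down, gripper open.
Joint ranges: [-2.53, 2.53], [-0.77, 2.02], [0.04, 2.7], [-1, 4.14], [0.28, 2.66], [-3.11, 3.11]. Speed limits (rad/s): [2.57, 2.57, 3.14, 3.14, 3.14, 3.14].

## Interface

Orientations are given as [roll, pitch, yaw] about the fixed x, y, z axes, in that order (R = Rz(yaw) Ry(pitch) Rx(roll)).
In Python, from bench import * gives the robot as it stands.
- The arm moves only by the tool servo_tool, never from a script. Its argument "series" is text: rows parted by semicolons, each of 6 numbers parted by spaces: the shift along the tool's x, y, z in mm, then the turn, a rotation vector about the tool's x, y, z in rad. A call has 1 to 12 rows; each row is the pose to reach, as a shift and turn from the pose commanded when the call began, along the tool's axes at that moment; what a row does not reach only later rows make up. A row lasts 1/10 s, in which the tool goes at most 50 mm and 8.59 degrees, less where a joint would pass 70% of its speed; a pose out of reach is approached as far as the arm can. A call with a gripper value outside its range is refused whole. "hand" is the closure in counts, from 0 (fully open) to 255 (shut), set as the call begins (left out, the last holds). The fingers move at their own pace and stop on an object; "squeeze" is the grip in N (left out, the last holds). Time passes only in rows, so rows that repeat a pose let the fingers close. It gives the time, the measured TCP pose, the force, the opening and the grip force at its end, in the units of the state.
- read_state(): the state, without advancing time (a new reading comes with each control period).
- snapshot(name): name is "scene" or "side" or "wrist"; returns a dict with "image" (400x640x3 uint8, blue, green, red), "range_z" (400x640 float32, m along the optical axis (not along the pixel's ray), 0 where there is no reading), "vertical_fov" (degrees; the focal length in pixels is half the picture's height over the tangent of half this angle, whatever the lens; pixels are square), "cx", "cy" (the principal point, pixels), "origin" and "attitude" of the camera in the world. Camera axes: x right, y down, z forward; pixel columns grow to the right and rows downward; lengths in m; the calibration is good to about 2 mm. A picture is of the moment at which its call begins.
- job_done(): hands the job in; it is judged then, once.
The state is a dict: "time": time; "joints": joint angles; "dq": joint speeds; "joint_torque": joint torques, N m; "ee_pos": TCP position; "ee_rot": TCP orientation; "ft_force": force on the tool from outside, world axes, zero at the start; "moment": the same for the moment, N m; "gripper_width": finger opening in m; "grasp_force": force on a finger pad.
Only numpy, scipy, OpenCV 4.12 (cv2) and the standard library are available. Lean on these libraries where they do the work, as an engineer would, in place of code of your own. Each camera call takes 0.05 s, during which the arm holds its last target. There are 200 camera calls.

## Task

With the fingers shut, use a fingertip to turn the half-raised leaf of glaze tiles over its spine and press it down gently until it lies flat on the empty half of the board, blue tiles up. Then push the red stud to swing the brass catch in over the leaf, square to the leaf's edge. Only push: do not pinch anything, and leave the things around the book where they are.

Things in the scene. Friction and masses are not known exactly. Their poses are not given: they have to be found in the camera images.
- book: Glaze sample book: fixed wooden board 190 (x) x 330 (y) x 18 thick with a grey pad on each half. Origin: centre of its underside on the table; z up; x runs along the spine, which crosses the middle of the board; the leaf starts over the +y half, the empty half is -y. On the -y margin stands the catch.
- spine (a point): Middle of the spine rod, on the hinge axis, 26 above the table; axes as the board's. Steel lugs at x = +-84, 18 wide, reach 36 above the table.
- leaf (a joint): Angle of the leaf about the spine, rad: 0 = flat on the +y half, pi/2 = upright, pi (its stop) = flat on the -y half. The hinge is stiff: the leaf stays at any angle where it is left and turns with about 1 to 3 N at its free edge. It starts raised by 0.45 to 0.85.
- leaf_mid (a point): Middle of the leaf, 69 from the hinge axis: dark wood core 150 along the spine x 122 x 6 thick, 8 to 130 from the axis, with square tiles 4 thick on both faces (14 thick in all over its middle 141 x 107): rust and amber on the face first up, blue and green on the other. Axes turn with it: x along the spine, y to the free edge, z out of the rust face. Turned flat, its top is 33 above the table.
- leaf_edge (a point): Middle of the leaf's free edge, 130 from the hinge axis; same axes as leaf_mid.
- catch (a joint): Angle of the brass swivel catch about its upright pivot, rad: 0 = arm along the board's +x, parallel to the margin and clear of the leaf; pi/2 (its stop) = arm points to the board's +y, 30 over the turned leaf. Starts open at -0.3 to 0.2, stays where it is left, turns with about 1 N at the stud.
- catch_pivot (a point): Pivot of the catch, at x 0, y -150 of the board, 36 above the table; axes as the board's. The arm is 14 wide, 6 thick, lies 36 to 42 above the table and reaches 50 from the pivot.
- stud (a point): Middle of the upright red stud on the catch's arm, 42 from the pivot: 10 across, from 42 to 70 above the table (this point is 56 above it).
- glaze_jar: Small squat green glaze jar, 48 across, 55 high, white cap, beside the book's far edge; bystander, loose. Origin: centre of its underside.
- tape: Grey roll of tape lying flat, 68 across, 22 high, beside the book's near edge; bystander, loose. Origin: centre of its underside.
- water_cup: White cup, 76 across, 85 high; bystander, loose. Origin: centre of its underside.
- bisque_bowl: Terracotta bowl, 120 across, 50 high; bystander, loose. Origin: centre of its underside.
- scraper: Wooden scraper lying flat, 190 long; bystander, loose. Origin: centre of its underside.
- phone: Black phone lying flat, 150 x 72 x 9; bystander, loose. Origin: centre of its underside.

How it is judged:
By the outcome, as a careful person would: the job done as asked, in the order asked, and still so for the second after the job is handed in, with the robot touching nothing.
It also fails if it takes over 54 s, if anything falls off the work surface, if the arm or the gripper's body presses on something with over 40 N, if the wrist force passes 120 N, or if a joint passes its speed limit or range.

## Working session

There is one attempt and no reset: what is moved stays moved. The work goes in short steps, Python scripts to look and compute and a tool call to move; the robot and the scene stay as the last step left them, time stands still between calls to the robot, and variables do not carry over. Pictures are saved under pics/ and viewed, at most 10 in all, crops included, and the job is handed in when it is done.

Besides the shell and the picture viewer there is one more tool, called after ">>>" in YAML: its name, and indented under it one key for each argument. servo_tool: Moves the arm, as the interface text tells. Its arguments: {"type":"object","properties":{"series":{"type":"string"},"hand":{"type":"number"},"squeeze":{"type":"number"}},"required":["series"]}

```bash
mkdir -p pics; ls; cat > h.py <<'E'
from bench import *
import numpy as np, cv2
from scipy.spatial.transform import Rotation as R
def cam(n):
    s=snapshot(n); a=np.array(s["attitude"],float)
    s["R"]=a if a.shape==(3,3) else R.from_euler('xyz',a).as_matrix()
    s["f"]=200/np.tan(np.radians(s["vertical_fov"])/2)
    return s
def cloud(s):
    z=s["range_z"]; v,u=np.mgrid[:400,:640]
    p=np.stack([(u-s["cx"])/s["f"]*z,(v-s["cy"])/s["f"]*z,z],-1)
    return p@s["R"].T+np.array(s["origin"])
E
python3 - <<'E'
from h import *
for n in("scene","side"):
    s=cam(n); cv2.imwrite(f"pics/{n}0.png",s["image"]); print(n,s["origin"],s["attitude"],s["vertical_fov"],s["cx"],s["cy"])
    np.savez(f"{n}0.npz",P=cloud(s),img=s["image"])
print(read_state())
E
```

```text
pics
scene [ 1.42806396 -0.78339313  1.15302468] [-2.31133594  0.0028049   0.88591735] 45.58307166637884 323.01227939669445 196.71733095911512
side [ 0.44105332 -0.9408818   0.76221128] [-2.22772177 -0.0195675  -0.07738224] 54.78014364941953 319.26221562240954 199.4826151223085
{'time': 0.1, 'joints': array([-1.45989765e-01,  3.42638779e-01,  1.52490360e+00, -1.30543976e-05,
        1.27539322e+00, -1.46010034e-01]), 'dq': array([ 1.13773622e-05, -8.53863090e-04, -1.23241722e-03, -9.22278382e-05,
        1.14559003e-03, -4.33432747e-04]), 'joint_torque': array([ 1.46845858e-03, -4.34446299e+01, -2.46491075e+01, -2.49143095e-04,
        4.66253536e-03,  6.72989302e-06]), 'ee_pos': array([5.24652532e-01, 7.47646385e-05, 2.30709102e-01]), 'ee_rot': array([-3.14026217e+00, -1.83037595e-04,  1.57082028e+00]), 'ft_force': array([-0.40384483, -0.21108803, -0.0517914 ]), 'moment': array([ 0.00420575, -0.00015521, -0.01906742]), 'grasp_force': 0.0, 'gripper_width': 0.08508838232055982}
```

View pics/scene0.png

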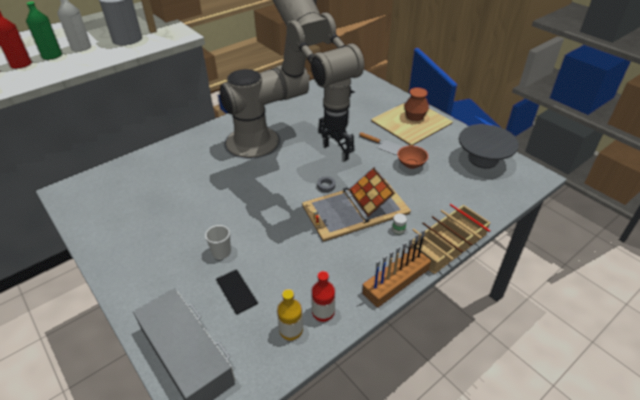

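View pics/side0.png

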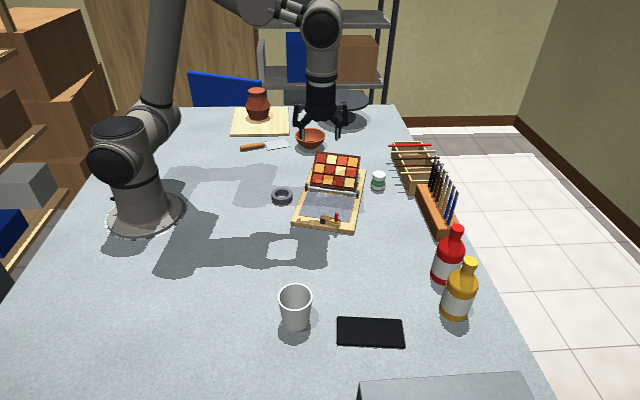

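Scene: the book is at about (355,205), catch at (318,218), jar (400,223), tape (327,184). Side: leaf at (335,172), empty half at (330,205), stud at (336,217).

```bash
python3 - <<'E'
from h import *
d=np.load("side0.npz"); im=d["img"][140:245,255:400]
c=cv2.resize(im,None,fx=5,fy=5,interpolation=cv2.INTER_CUBIC); cv2.imwrite("pics/c1.png",c)
P=d["P"]
print("table",P[350,200],P[250,200])
for u,v in [(291,228),(355,231),(366,168),(330,205),(336,217),(320,172),(350,172)]: print(u,v,P[v,u].round(4))
for n in("scene0","side0"):
  d=np.load(n+".npz"); P=d["P"]; b,g,r=[d["img"][...,i].astype(int) for i in range(3)]
  m=(r>140)&(g<60)&(b<60)&(P[...,2]>.035)&(P[...,2]<.09)&(P[...,1]<.0)&(P[...,1]>-.35)&(P[...,0]<.75)
  print(n,m.sum(),np.median(P[m],0), np.argwhere(m)[:, ::-1].mean(0))
  m=(abs(P[...,2]-.018)<.006)&(P[...,0]>.35)&(P[...,0]<.8)&(abs(P[...,1]+.1)<.3)&(r>b+50)
  q=P[m][:,:2]; rr=cv2.minAreaRect(q.astype(np.float32)*1000); print(rr)
E
```

```text
table [ 0.23724766 -0.46724492 -0.00056565] [ 0.18849221 -0.16672891  0.00115275]
291 228 [ 0.4385 -0.0881 -0.001 ]
355 231 [ 0.6239 -0.1193  0.006 ]
366 168 [0.7155 0.2175 0.0026]
330 205 [ 0.5608 -0.0136  0.0214]
336 217 [ 0.5664 -0.1142  0.0577]
320 172 [0.5386 0.1085 0.0632]
350 172 [0.6342 0.0899 0.0725]
scene0 1 [ 0.56654276 -0.10883027  0.06408375] [317. 217.]
((573.960693359375, 55.44102478027344), (326.7784423828125, 191.78562927246094), 73.70469665527344)
side0 3 [ 0.5658812  -0.11493337  0.07012645] [336.33333333 213.66666667]
((595.6389770507812, -75.9434814453125), (309.84808349609375, 555.4701538085938), 10.800287246704102)
```

View pics/c1.png

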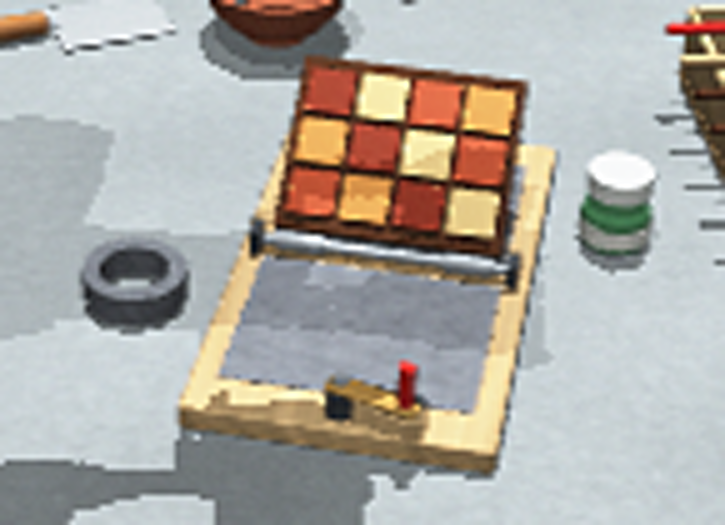

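```bash
cat >> h.py <<'E'
C=np.array([.574,.0554]); YAW=np.radians(-16.3)
def book(p):
    p=np.asarray(p); d=p[...,:2]-C; c,s=np.cos(YAW),np.sin(YAW)
    return np.stack([d[...,0]*c+d[...,1]*s,-d[...,0]*s+d[...,1]*c,p[...,2]],-1)
E
python3 - <<'E'
from h import *
for n in("scene0","side0"):
  d=np.load(n+".npz"); B=book(d["P"]); b,g,r=[d["img"][...,i].astype(int) for i in range(3)]
  m=(abs(B[...,0])<.07)&(B[...,1]>.0)&(B[...,1]<.16)&(B[...,2]>.045)&(B[...,2]<.2)
  q=B[m]; k=np.polyfit(q[:,1],q[:,2],1); print(n,len(q),"theta",np.arctan(k[0]),k, "r",np.hypot(q[:,1],q[:,2]-.026).max(),np.percentile(B[m],[1,99],axis=0).round(3))
  # board edges in book frame
  m=(abs(B[...,2]-.018)<.005)&(abs(B[...,0])<.11)&(abs(B[...,1])<.18)&(r>b+50); print(B[m].min(0),B[m].max(0))
  # leaf edge x range -> yaw/centre check
  for o in ((B[...,2]>.04)&(B[...,2]<.2)&(B[...,1]>.17)&(B[...,1]<.4)&(abs(B[...,0])<.3),): print("beyond",o.sum(), B[o].min(0) if o.any() else"",B[o].max(0) if o.any() else "")
  m=(B[...,2]>.045)&(B[...,2]<.08)&(abs(B[...,0])<.09)&(B[...,1]<-.09)&(B[...,1]>-.2); print("stud",B[m].mean(0),m.sum())
print(book(read_state()["ee_pos"]))
E
```

```text
scene0 1004 theta 0.6121855153745129 [0.70217696 0.03390435] r 0.1327473118938579 [[-0.068  0.016  0.046]
 [ 0.069  0.105  0.107]]
[-0.09593252 -0.16335632  0.01300937] [0.0958552  0.16467586 0.02284692]
beyond 987 [-0.20331386  0.17011178  0.04000272] [0.2999157  0.36796045 0.07302024]
stud [ 0.0376987  -0.15929124  0.05823746] 24
side0 1301 theta 0.6150937092500927 [0.70652794 0.03714518] r 0.13108091470010216 [[-0.068  0.01   0.046]
 [ 0.069  0.101  0.106]]
[-0.09645632 -0.16966674  0.01300638] [0.09385931 0.16216798 0.02297574]
beyond 683 [-0.20144162  0.17039885  0.04005447] [0.29977323 0.36899833 0.07188147]
stud [ 0.03659201 -0.16316784  0.05869132] 31
[-0.03183601 -0.06695165  0.2307091 ]
```

>>> servo_tool:
  series: "0 0 0 0 0 0.1; 20 10 0 0 0 0.2; 50 23 0 0 0 0.284; 80 37 0 0 0 0.284; 110 51 0 0 0 0.284; 140 65 0 0 0 0.284; 170 78 0 0 0 0.284; 195 90 0 0 0 0.284; 195 90 0 0 0 0.284; 195 90 0 0 0 0.284; 195 90 0 0 0 0.284; 195 90 0 0 0 0.284"
  hand: 255
  squeeze: 20

```text
time: 1.3
ee_pos: [0.6148, 0.194, 0.2315]
ee_rot: [-3.142, 0.0, 1.286]
ft_force: [-0.0, 0.2, -0.2]
gripper_width: -0.0
grasp_force: 0.0
```

```bash
python3 - <<'E'
from h import *
s=read_state(); print(book(s["ee_pos"]),s["ee_rot"],s["ft_force"],s["gripper_width"],s["time"])
s=cam("side");B=book(cloud(s)); cv2.imwrite("pics/s1.png",cv2.resize(s["image"][60:240,230:420],None,fx=3,fy=3))
E
```

```text
[0.00028612 0.1444415  0.23149525] [-3.14158742e+00  2.26570026e-04  1.28557884e+00] [-0.02060091  0.18904674 -0.1510186 ] -2.790337403946669e-05 1.3
```

View pics/s1.png

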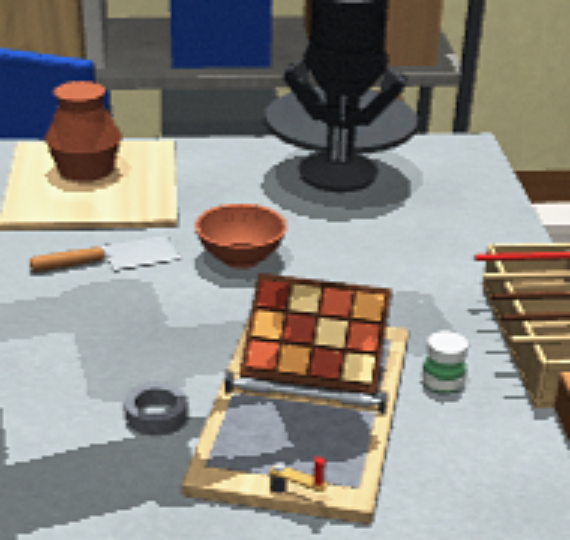

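>>> servo_tool:
  series: "0 0 25 0 0 0; 0 0 50 0 0 0; 0 0 75 0 0 0; 0 0 100 0 0 0; 0 0 125 0 0 0; 0 0 148 0 0 0; 0 0 150 0 0 0; -10 0 150 0 0 0; -18 0 150 0 0 0; -18 0 150 0 0 0"

```text
time: 2.35
ee_pos: [0.6105, 0.1763, 0.083]
ee_rot: [3.139, -0.001, 1.285]
ft_force: [0.5, -0.0, 0.9]
gripper_width: -0.0002
grasp_force: 0.0
```

>>> servo_tool:
  series: "-7 0 -4 0 0 0; -13 0 -9 0 0 0; -17 0 -13 0 0 0; -22 0 -18 0 0 0; -27 0 -22 0 0 0; -32 0 -27 0 0 0; -37 0 -30 0 0 0; -42 0 -34 0 0 0; -47 0 -37 0 0 0; -53 0 -41 0 0 0; -59 0 -44 0 0 0; -65 0 -46 0 0 0"

```text
time: 3.55
ee_pos: [0.592, 0.115, 0.1281]
ee_rot: [3.14, -0.0, 1.287]
ft_force: [1.3, 2.1, 2.3]
gripper_width: 0.0002
grasp_force: 1.5
```

```bash
cat >> h.py <<'E'
def theta():
    for n in("scene","side"):
        s=cam(n);B=book(cloud(s)); b,g,r=[s["image"][...,i].astype(int) for i in range(3)]
        m=(abs(B[...,0])<.07)&(abs(B[...,0])>.02)&(abs(B[...,1])<.135)&(B[...,2]>.04)&(B[...,2]<.17)
        a=np.arctan2(B[m][:,2]-.026,B[m][:,1]); print(n,m.sum(),np.percentile(a,[10,50,90]).round(2))
    s=read_state(); print(book(s["ee_pos"]),s["ft_force"],s["time"])
E
python3 -c "
from h import *
theta()
s=cam('side');cv2.imwrite('pics/s2.png',cv2.resize(s['image'][80:250,230:420],None,fx=3,fy=3))"
```

```text
scene 639 [1.18 1.24 1.33]
side 1140 [1.24 1.3  1.48]
[0.00028233 0.06139553 0.12754853] [0.38852428 0.0767444  1.46151242] 3.65
```

View pics/s2.png

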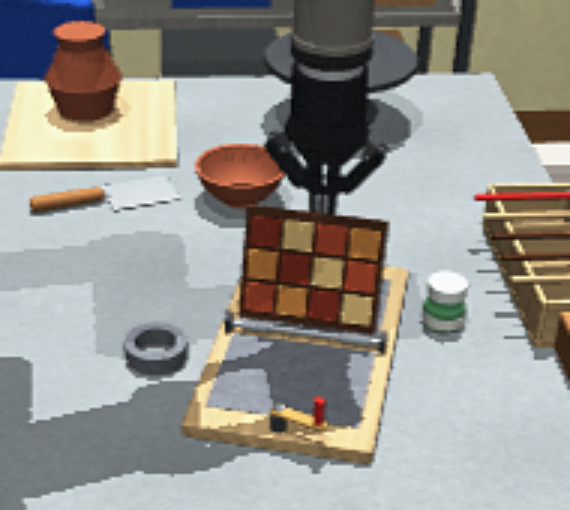

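>>> servo_tool:
  series: "-6 0 -1 0 0 0; -11 0 -2 0 0 0; -17 0 -3 0 0 0; -23 0 -3 0 0 0; -29 0 -3 0 0 0; -35 0 -3 0 0 0; -41 0 -4 0 0 0; -46 0 -4 0 0 0; -51 0 -4 0 0 0; -57 0 -4 0 0 0; -62 0 -4 0 0 0; -67 0 -3 0 0 0"

```text
time: 4.9
ee_pos: [0.5728, 0.0506, 0.1303]
ee_rot: [-3.142, 0.0, 1.287]
ft_force: [-0.7, 1.3, 1.2]
gripper_width: -0.0
grasp_force: 0.7
```

```bash
python3 -c "
from h import *
theta()"
```

```text
scene 306 [1.74 1.82 1.9 ]
side 883 [1.82 1.87 2.01]
[ 0.00023063 -0.00533443  0.1302025 ] [-0.31183187  0.14483311  0.4994455 ] 5.0
```

>>> servo_tool:
  series: "-5 0 1 0 0 0; -10 0 2 0 0 0; -15 0 4 0 0 0; -20 0 6 0 0 0; -25 0 8 0 0 0; -30 0 10 0 0 0; -35 0 12 0 0 0; -39 0 15 0 0 0; -44 0 18 0 0 0; -48 0 21 0 0 0; -52 0 24 0 0 0; -56 0 28 0 0 0"

```text
time: 6.2
ee_pos: [0.5572, -0.0031, 0.1021]
ee_rot: [3.141, 0.0, 1.287]
ft_force: [0.3, -0.3, 0.9]
gripper_width: -0.0001
grasp_force: 0.4
```

>>> servo_tool:
  series: "-4 0 4 0 0 0; -7 0 8 0 0 0; -10 0 12 0 0 0; -13 0 16 0 0 0; -16 0 20 0 0 0; -19 0 25 0 0 0; -22 0 29 0 0 0; -24 0 34 0 0 0; -26 0 39 0 0 0; -27 0 44 0 0 0"

```text
time: 7.2
ee_pos: [0.5497, -0.0289, 0.0579]
ee_rot: [3.141, 0.0, 1.287]
ft_force: [-0.8, 0.0, -0.1]
gripper_width: 0.0001
grasp_force: 0.2
```

```bash
python3 -c "
from h import *
theta()"
```

```text
scene 567 [2.2  2.8  2.87]
side 922 [2.21 2.75 2.87]
[-0.00019338 -0.08767064  0.05744872] [-0.01786652  0.37131397  0.17037507] 7.3
```

>>> servo_tool:
  series: "-1 0 3 0 0 0; -2 0 6 0 0 0; -3 0 9 0 0 0; -4 0 12 0 0 0; -5 0 15 0 0 0; -5 0 17 0 0 0; -6 0 19 0 0 0; -6 0 21 0 0 0; -6 0 22 0 0 0; -6 0 23 0 0 0; -6 0 24 0 0 0; -6 0 24 0 0 0"

```text
time: 8.5
ee_pos: [0.548, -0.0344, 0.0342]
ee_rot: [-3.142, -0.0, 1.287]
ft_force: [0.1, 0.0, 0.8]
gripper_width: 0.0
grasp_force: 0.0
```

>>> servo_tool:
  series: "0 0 0.5 0 0 0; 0 0 1 0 0 0; 0 0 1 0 0 0"

```text
time: 8.8
ee_pos: [0.5481, -0.0344, 0.0333]
ee_rot: [3.142, -0.0, 1.287]
ft_force: [-0.9, -0.0, 0.4]
gripper_width: 0.0002
grasp_force: 0.0
```

>>> servo_tool:
  series: "0 0 0.5 0 0 0; 0 0 1 0 0 0; 0 0 1.5 0 0 0; 0 0 1.5 0 0 0"

```text
time: 9.2
ee_pos: [0.5482, -0.0344, 0.033]
ee_rot: [3.141, 0.0, 1.287]
ft_force: [-3.9, 0.2, 10.6]
gripper_width: 0.0001
grasp_force: 5.1
```

>>> servo_tool:
  series: "0 0 -5 0 0 0; 0 0 -20 0 0 0; 0 0 -45 0 0 0; 0 0 -70 0 0 0; 0 0 -95 0 0 0; 40 0 -100 0 0 0; 80 0 -100 0 0 0; 80 0 -100 0 0 0; 80 0 -100 0 0 0"

```text
time: 10.1
ee_pos: [0.5703, 0.0431, 0.1316]
ee_rot: [-3.141, 0.0, 1.289]
ft_force: [0.1, -0.5, 0.2]
gripper_width: 0.0
grasp_force: 0.0
```

```bash
python3 - <<'E'
from h import *
for n in("scene","side"):
  s=cam(n); B=book(cloud(s)); 
  m=(B[...,2]>.046)&(B[...,2]<.08)&(abs(B[...,0])<.09)&(B[...,1]<-.09)&(B[...,1]>-.2); print("stud",B[m].mean(0),m.sum())
  m=(abs(B[...,0])<.06)&(B[...,1]<-.03)&(B[...,1]>-.115); q=B[m]; print("leaf",np.median(q,0),np.polyfit(q[:,1],q[:,2],1))
cv2.imwrite('pics/s3.png',cv2.resize(s['image'][80:250,230:420],None,fx=3,fy=3))
t=read_state();print(book(t["ee_pos"]),t["ee_rot"],t["ft_force"])
E
```

```text
stud [ 0.03726434 -0.15925939  0.0604565 ] 21
leaf [ 0.0180028  -0.0607898   0.36477337] [2.20599576 0.42622393]
stud [ 0.0376839  -0.16407509  0.05985547] 29
leaf [ 0.00571103 -0.06424172  0.36722442] [-0.45114685  0.29197941]
[ 1.16318937e-04 -1.41759938e-02  1.31547276e-01] [-3.14103546e+00  4.66028345e-04  1.28654321e+00] [ 1.13460761  0.16544084 -0.1780337 ]
```

View pics/s3.png

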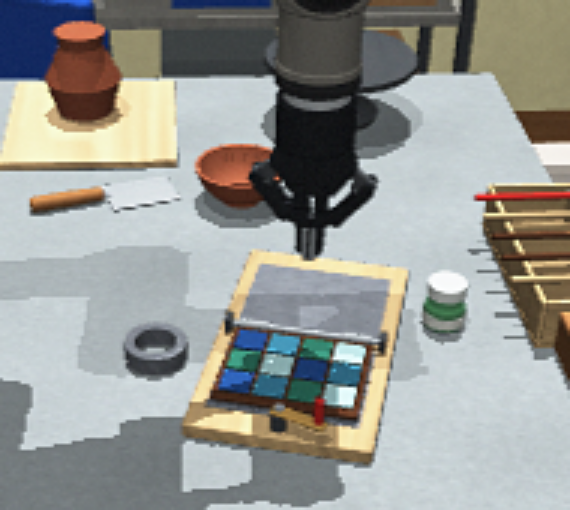

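>>> servo_tool:
  series: "-30 8 0 0 0 0; -65 16 0 0 0 0; -100 24 0 0 0 0; -135 32 0 0 0 0; -170 42 0 0 0 0; -186 42 0 0 0 0; -186 42 20 0 0 0; -186 42 45 0 0 0; -186 42 70 0 0 0; -186 42 81 0 0 0; -186 42 81 0 0 0; -186 42 81 0 0 0"

```text
time: 11.4
ee_pos: [0.559, -0.1481, 0.0516]
ee_rot: [3.141, 0.0, 1.287]
ft_force: [0.7, 0.4, 0.9]
gripper_width: 0.0002
grasp_force: 0.0
```

```bash
python3 - <<'E'
from h import *
t=read_state();print(book(t["ee_pos"]),t["ft_force"])
E
```

```text
[ 0.04276593 -0.19955963  0.05159418] [0.73647103 0.36161287 0.90179474]
```

>>> servo_tool:
  series: "8 0 0 0 0 0; 16 0 0 0 0 0; 22 0 0 0 0 0; 28 0 0 0 0 0; 33 0 0 0 0 0; 38 0 0 0 0 0; 43 -1 0 0 0 0; 48 -2 0 0 0 0; 53 -4 0 0 0 0; 58 -6 0 0 0 0; 63 -8 0 0 0 0; 63 -8 0 0 0 0"

```text
time: 12.6
ee_pos: [0.5681, -0.0844, 0.0506]
ee_rot: [-3.14, -0.0, 1.287]
ft_force: [0.1, -0.8, -0.2]
gripper_width: -0.0006
grasp_force: 0.0
```

```bash
cat >> h.py <<'E'
def stud():
  for n in("scene","side"):
    s=cam(n); B=book(cloud(s)); b,g,r=[s["image"][...,i].astype(int) for i in range(3)]
    m=(B[...,2]>.046)&(B[...,2]<.08)&(abs(B[...,0])<.09)&(B[...,1]<-.06)&(B[...,1]>-.2)&(r>g+60)&(r>b+60); print("stud",B[m].mean(0),m.sum())
  t=read_state();print(book(t["ee_pos"]),t["ft_force"])
  return s
E
python3 -c "
from h import *
stud()"
```

```text
stud [nan nan nan] 0
stud [nan nan nan] 0
[ 0.03448495 -0.1361434   0.05089065] [0.01574237 0.19273073 0.43228979]h.py:26: RuntimeWarning: Mean of empty slice.
  m=(B[...,2]>.046)&(B[...,2]<.08)&(abs(B[...,0])<.09)&(B[...,1]<-.06)&(B[...,1]>-.2)&(r>g+60)&(r>b+60); print("stud",B[m].mean(0),m.sum())
  ret = um.true_divide(
```

>>> servo_tool:
  series: "-5 0 0 0 0 0; -10 0 0 0 0 0; -10 10 0 0 0 0; -10 20 0 0 0 0; -10 30 0 0 0 0; -10 38 0 0 0 0; 0 40 0 0 0 0; 10 40 0 0 0 0; 20 40 0 0 0 0; 20 40 0 0 0 0"

```text
time: 13.7
ee_pos: [0.6127, -0.0752, 0.0508]
ee_rot: [-3.141, -0.0, 1.289]
ft_force: [-0.3, -0.6, 0.2]
gripper_width: 0.0001
grasp_force: 0.0
```

```bash
python3 -c "
from h import *
s=stud();cv2.imwrite('pics/s4.png',cv2.resize(s['image'][80:250,230:420],None,fx=3,fy=3))"
```

```text
stud [nan nan nan] 0
stud [ 0.02972139 -0.12464266  0.06025963] 22
[ 0.07399209 -0.11579899  0.05086107] [-0.45518806 -0.48677384 -0.73996853]h.py:26: RuntimeWarning: Mean of empty slice.
  m=(B[...,2]>.046)&(B[...,2]<.08)&(abs(B[...,0])<.09)&(B[...,1]<-.06)&(B[...,1]>-.2)&(r>g+60)&(r>b+60); print("stud",B[m].mean(0),m.sum())
  ret = um.true_divide(
```

View pics/s4.png

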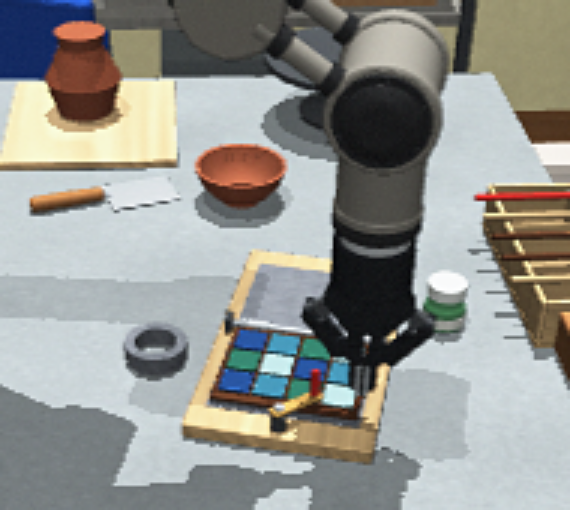

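>>> servo_tool:
  series: "0 -8 0 0 0 0; 1 -16 0 0 0 0; 2 -22 0 0 0 0; 3 -28 0 0 0 0; 4 -33 0 0 0 0; 4 -38 0 0 0 0; 4 -42 0 0 0 0; 4 -46 0 0 0 0; 4 -49 0 0 0 0; 4 -51 0 0 0 0; 4 -51 0 0 0 0"

```text
time: 14.9
ee_pos: [0.5643, -0.0591, 0.0507]
ee_rot: [-3.141, 0.0, 1.287]
ft_force: [0.3, 0.2, -0.4]
gripper_width: -0.0003
grasp_force: 0.0
```

>>> servo_tool:
  series: "0 -1 0 0 0 0; 0 -2 0 0 0 0; 0 -3 0 0 0 0; 0 -3 0 0 0 0"

```text
time: 15.3
ee_pos: [0.5618, -0.0582, 0.0508]
ee_rot: [-3.141, -0.0, 1.287]
ft_force: [0.5, -0.6, 0.6]
gripper_width: 0.0
grasp_force: 0.2
```

```bash
python3 -W ignore -c "
from h import *
stud()"
```

```text
stud [nan nan nan] 0
stud [ 0.00224783 -0.11251276  0.06042106] 20
[ 0.02023966 -0.11250125  0.05079935] [ 0.44273275 -0.26884393 -0.65010745]
```

>>> servo_tool:
  series: "0 -0.5 0 0 0 0; 0 -1 0 0 0 0; 0 -1.5 0 0 0 0; 0 -1.5 0 0 0 0"

```text
time: 15.8
ee_pos: [0.5605, -0.0578, 0.0508]
ee_rot: [3.142, -0.0, 1.287]
ft_force: [0.8, -0.6, 0.0]
gripper_width: -0.0
grasp_force: 0.3
```

>>> servo_tool:
  series: "0 -0.5 0 0 0 0; 0 -1 0 0 0 0; 0 -1.5 0 0 0 0; 0 -1.5 0 0 0 0"

```text
time: 16.2
ee_pos: [0.559, -0.0574, 0.0508]
ee_rot: [-3.142, 0.0, 1.287]
ft_force: [0.5, -0.2, -0.6]
gripper_width: -0.0001
grasp_force: 0.3
```

>>> servo_tool:
  series: "0 -0.5 0 0 0 0; 0 -1 0 0 0 0; 0 -1.5 0 0 0 0; 0 -1.5 0 0 0 0"

```text
time: 16.6
ee_pos: [0.5585, -0.0573, 0.051]
ee_rot: [3.139, -0.0, 1.287]
ft_force: [5.6, -0.4, -2.9]
gripper_width: -0.0001
grasp_force: 2.5
```

>>> servo_tool:
  series: "0 -0.5 0 0 0 0; 0 -1 0 0 0 0; 0 -1.5 0 0 0 0; 0 -1.5 0 0 0 0"

```text
time: 17.0
ee_pos: [0.5583, -0.0572, 0.0512]
ee_rot: [3.137, -0.0, 1.287]
ft_force: [8.4, -2.1, -3.8]
gripper_width: 0.0003
grasp_force: 4.2
```

```bash
python3 -W ignore -c "
from h import *
stud()"
```

```text
stud [nan nan nan] 0
stud [-0.00198821 -0.11234057  0.06045967] 20
[ 0.01649819 -0.1125234   0.05120239] [ 8.08433499 -1.30874245 -3.95778414]
```

At the stop. Back off in +x, then lift away and verify.

>>> servo_tool:
  series: "0 3 0 0 0 0; 0 10 0 0 0 0; 0 20 0 0 0 0; 0 30 0 0 0 0; 0 30 -20 0 0 0; 0 30 -50 0 0 0; 30 30 -80 0 0 0; 70 30 -110 0 0 0; 110 30 -130 0 0 0; 150 30 -130 0 0 0; 150 30 -130 0 0 0; 150 30 -130 0 0 0"

```text
time: 18.3
ee_pos: [0.6271, 0.0797, 0.1803]
ee_rot: [-3.141, 0.001, 1.289]
ft_force: [-0.0, -0.6, -0.3]
gripper_width: 0.0001
grasp_force: 0.0
```

```bash
python3 -W ignore -c "
from h import *
s=stud();cv2.imwrite('pics/s5.png',cv2.resize(s['image'][120:250,230:420],None,fx=4,fy=4,interpolation=cv2.INTER_CUBIC))
B=book(cloud(s));m=(abs(B[...,0])<.06)&(B[...,1]<-.03)&(B[...,1]>-.09)&(B[...,2]<.1); q=B[m]; print('leaf',np.median(q,0),np.polyfit(q[:,1],q[:,2],1))
"
```

```text
stud [-0.00112959 -0.10680533  0.06611798] 9
stud [-0.00047004 -0.11228489  0.05996597] 22
[0.04431598 0.0366218  0.18026448] [-1.01819429  0.32504517 -0.39211189]
leaf [ 0.00364957 -0.06054918  0.03322599] [0.00455099 0.03317938]
```

View pics/s5.png

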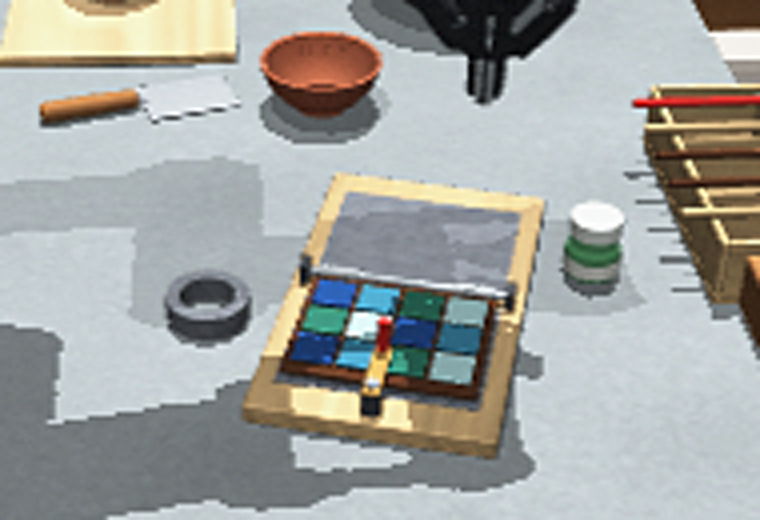

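The leaf lies flat with blue tiles up. The catch points from (372,405) over the leaf to the stud at (383,330), square to the edge. The robot is clear, and the jar and tape haven't moved.

```bash
python3 -c "
from bench import *
print(job_done())"
```

```text
the job is handed in; nothing more can be done
None
```

The leaf is turned over and lies flat, blue tiles up, with the brass catch swung in to its stop over it, square to the edge; I only pushed, nothing around the book looked moved in the last picture, and the job was handed in at about 18 s.

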